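Index the sample-tube rack by one turn of the hand wheel

TASK

Step the tube rack on by one place under the reader: with the fingertips, gently push the hand wheel round by its upright handle, clockwise seen from above, through exactly one full turn, so that the handle comes back to where it stood, without running on past it. Then push the lock lever beside the wheel all the way over, away from the robot, and come clear. Everything is pushed, nothing is picked up; do not touch the rack or its tray, and leave the other things standing where they are.

Things in the scene. Friction and masses are not known exactly. Their poses are not given: they have to be found in the camera images.
- feeder: The rack feeder, fixed to the bench: a white bed plate 330 x 490 x 25 mm. Origin on its underside (bench level), straight below the wheel axis; its x axis points away from the robot (turned by up to 15 degrees), y to the left, z up. The bed spans x -100 to +230 mm and y -230 to +260 mm. A fixed reader bridge (top 190 mm above the bench) stands over the tray's track at y 137 to 183 mm, x 103 to 231 mm
- wheel_center (a point): Point on the vertical axis of the hand wheel, on top of the hub, 115 mm above the bench. The wheel lies level: black rim of centre-line radius 70 mm, 15 mm thick, its top 112.5 mm above the bench, three bare spokes; it stands on a round pedestal
- wheel (a joint): Turn of the hand wheel in rad, 0 at the start, growing clockwise seen from above; one full turn is 6.283. It turns on freely past one turn, with no click or stop there. Steady friction of about 3 N at the handle; it stays where it is left and does not coast. Through a screw it draws the tray 32 mm per turn
- handle: The wheel's handle: a plain bare-steel upright grip on the rim, free to spin on its own pin, at the end of one spoke, 70 mm from the wheel axis, 19 mm in diameter (22 mm at its foot), 56 mm tall. Origin at its foot, level with the rim's top (111.5 mm above the bench); its top is 167.5 mm above the bench. At the start it may stand at any side of the wheel
- lock (a joint): Angle of the lock lever in rad: about 0 (up to 0.12) leaning towards the robot = free, 1.0 fully over away from the robot = locked (end stop). It stays where it is left; moving it takes about 1 N at the ball
- lock_tip (a point): Centre of the ball (26 mm diameter, black) on the end of the lock lever: a 10 mm rod, ball centre 90 mm from its pivot. The pivot lies at x +20, y -170, z +47 mm in the feeder's frame, its axis along the feeder's y; the lever swings in the feeder's x-z plane, 0.5 rad either side of upright (ball 126 mm above the bench at both ends, 137 mm upright). Its grey block is 70 x 50 x 25 mm
- rack: Loose white sample rack, 52 x 212 mm, holding six capped tubes in a row (tops 82 mm above its underside, 120 mm above the bench). Origin at the centre of its underside; long side along y. Rides in the tray
- tray: Shallow aluminium tray, 64 x 224 mm, walls 18 mm high, floor 4 mm thick, on the feeder's track beyond the wheel, its centre at x +175 mm, y +80 mm of the feeder at the start. Origin at the centre of its underside, 34 mm above the bench; the turning wheel draws it along the feeder's +y
- vial: Bystander: small capped jar, 34 mm diameter, 42 mm tall, on the feeder's bed at the robot's side between wheel and lever (x -75, y -105 mm in the feeder's frame, give or take 6 mm). Origin under its centre
- spare_tube: Bystander: single capped tube upright on a 32 mm disc foot, 80 mm tall, on the bed left of the wheel (x +5, y +190 mm in the feeder's frame, give or take 10 mm). Origin under its centre
- reagent: Bystander: white bottle, 66 mm diameter, 130 mm tall, on the bench to the left. Origin under its centre
- beaker: Bystander: clear cup, 72 mm diameter, 85 mm tall, on the bench to the left. Origin under its centre
- jar: Bystander: amber jar, 60 mm diameter, 70 mm tall, on the bench to the left. Origin under its centre
- tip_box: Bystander: grey box with a clear lid, 82 x 122 x 70 mm, on the bench to the right. Origin under its centre
- marker: Bystander: marker pen, 125 x 14 x 12 mm, lying on the bed along its edge at the robot's side, left of the wheel (x -72, y +145 mm in the feeder's frame, give or take 15 mm). Origin under its middle
Mind the look-alikes: they are no part of the job. Leave any blue look-alike of the rack alone.

How it is judged:
By the outcome, as a careful person would: the job done as asked, in the order asked, and still so for the second after the job is handed in, with the robot touching nothing.
It also fails if it takes over 67 s, if anything falls off the work surface, if the arm or the gripper's body presses on something with over 40 N, if the wrist force passes 120 N, or if a joint passes its speed limit or range.

ROBOT

A 7-joint arm with a two-finger parallel gripper is mounted at the origin on the work surface. World frame = base frame: x ahead of the robot, y to its left, z up, the work surface at z = 0. Lengths are in mm, angles in rad, forces in N, time in s.
With the tool pointing down it reaches from about 400 to 875 mm from the base axis. Payload 4.4 kg.
Tool frame: the origin (TCP) lies midway between the tips of the shut fingers; the grasp point (between the pads) lies 19 mm behind it; x points along the fingers, y is the direction in which the jaws open and shut, and the axes are right-handed (so a half turn about x gives the same grasp; the last joint's range is limited). The gripper opens to 85 mm and grips with 20 to 120 N. Pads are 22 mm wide; open, the fingers measure 114 mm over their backs; the gripper's body (76 mm by 85 mm) begins 54 mm behind the grasp point. The pads swing forward as they close: fully open they stand 13 mm farther back than shut.
Start: joints at [-1.311, 0.628, 0.038, 1.517, -0.027, 0.996, -0.02], TCP at [208.02, 615.829, 231.313] pointing down, gripper open.
Joint ranges: [-3.06, 3.06], [-0.37, 2.12], [-1.25, 1.32], [0.18, 2.47], [-1.1, 4.24], [0.23, 1.98], [-2.94, 2.94]. Speed limits (rad/s): [2.57, 2.57, 3.14, 3.14, 3.14, 3.14, 3.14].

INTERFACE

Orientations are given as [roll, pitch, yaw] about the fixed x, y, z axes, in that order (R = Rz(yaw) Ry(pitch) Rx(roll)).
In Python, from cell import ctrl gives the robot as it stands.
- The arm moves only by the tool arm_command, never from a script. Its argument "series" is a list of rows, each a list of 7 numbers: the opening, from 0 (shut) to 1 (fully open), then the shift along the world's x, y, z in cm, then the turn, a rotation vector about the world's x, y, z in degrees. In form: [[claw, x, y, z, rx, ry, rz], ...]. A call has 1 to 20 rows; each row shifts and turns the commanded pose from where the row before left it; what a row does not reach is not made up. A row lasts 1/12 s, in which the tool goes at most 41.7 mm and 7.16 degrees, less where a joint would pass 70% of its speed; a pose out of reach is approached as far as the arm can. A call with a gripper value outside its range is refused whole. The fingers move at their own pace and stop on an object; the grip force is fixed at half the most. Time passes only in rows, so rows that do not move let the fingers close. It gives the time, the measured TCP pose, the force and the opening at its end, in the units of the state.
- ctrl.read_state(): the state, without advancing time (a new reading comes with each control period).
- ctrl.get_image(name): name is "side" or "top" or "wrist"; returns the picture (480x640x3 uint8, blue, green, red); there is no depth.
- ctrl.calibration(name): a dict with "fovy" (degrees; the focal length in pixels is half the picture's height over the tangent of half this angle, whatever the lens; pixels are square), "cx", "cy" (the principal point, pixels), "cam_to_world" (4x4, takes a point from camera to world coordinates); the wrist camera has in their place "T_tool_cam" (4x4, takes a point from camera to tool coordinates, whose origin is the TCP and whose axes are the tool frame's). Camera axes: x right, y up, looking along -z (the intrinsics and any distortion apply to the point x, -y, -z); pixel columns grow to the right and rows downward; lengths in mm; the calibration is good to about 2 mm. The wrist camera is an equidistant fisheye: a pixel r from the principal point sees the ray r / f radians off the axis. A picture is of the moment at which its call begins: read the wrist's pose just before it. calibration takes no time and is no camera call.
- ctrl.finish_job(): hands the job in, once; it reports no verdict.
Trained networks look in the newest picture that a camera, given by its name, has taken for a name from the list of things; names that differ only in an ending like _2 or _b are one class to them, and where a whole thing is asked for, a point or a joint stands for the part that bears it (a point fixed in the world has none). Each returns a list of dicts, best first, with "conf" (0 to 1); they miss things now and then, are a little off and sometimes report something else, mostly with a low value. They report only what shows in the picture. A call takes as long as a camera call. They do not tell look-alikes from the thing itself.
- ctrl.spot_in(label, camera): "centre" ([x, y, z] in mm, in world coordinates, good to about 4 mm: the middle of the surface that is visible of it).
The state is a dict: "clock": time; "qpos": joint angles; "qd": joint speeds; "tau": joint torques, N m; "eef_pos": TCP position; "tool_rot": TCP orientation; "force": force on the tool from outside, world axes, zero at the start; "torque": the same for the moment, N m; "width": finger opening in mm.
Only numpy, scipy, OpenCV 4.12 (cv2) and the standard library are available. Lean on these libraries where they do the work, as an engineer would, in place of code of your own. Each camera call takes 0.05 s, during which the arm holds its last target.

## Working session

There is one attempt and no reset: what is moved stays moved. The work goes in short steps, Python scripts to look and compute and a tool call to move; the robot and the scene stay as the last step left them, time stands still between calls to the robot, and variables do not carry over. Pictures are saved under pics/ and viewed, and the job is handed in when it is done.

Besides the shell and the picture viewer there is one more tool, called after ">>>" by a JSON object that holds its "op" and its "data". arm_command: Moves the arm, as the interface text tells. Its arguments: {"type":"object","properties":{"series":{"type":"array"}},"required":["series"]}

```bash
ls; mkdir -p pics
python3 - <<'E'
from cell import ctrl
import cv2,numpy as np
print(ctrl.read_state())
for n in ("top","side"):
    cv2.imwrite(f"pics/{n}0.png",ctrl.get_image(n)); print(n,ctrl.calibration(n))
for l in ("feeder","handle","lock_tip","wheel_center","vial","spare_tube","tray"):
    for c in ("top","side"):
        print(l,c,[( [round(float(v)) for v in d["centre"]],round(d["conf"],2)) for d in ctrl.spot_in(l,c)][:3])
print(ctrl.read_state()["clock"])
E
```

```text
pics
{'clock': 0.0, 'qpos': array([-1.31074774,  0.62933865,  0.03843308,  1.51835056, -0.02699454,
        0.99628878, -0.02003344]), 'qd': array([-0.00141614,  0.00140107,  0.00040965, -0.00013824, -0.00036957,
       -0.00074015, -0.00078388]), 'tau': array([-2.45804167e-04, -5.63398683e+01,  1.22611944e+00, -1.93446761e+01,
        1.10528534e-02,  1.03238155e-02, -1.40090572e-05]), 'eef_pos': array([207.84620024, 615.22779638, 230.39934343]), 'tool_rot': array([-1.55832687,  1.56892873, -1.88419835]), 'force': array([ 0.10454002, -1.19452759, -0.10245005]), 'torque': array([ 0.01779572, -0.00211334, -0.03168197]), 'width': 85.41985658702988}
top {'fovy': 48.38703821866541, 'cx': 332.6853926192377, 'cy': 237.61035811233853, 'cam_to_world': array([[ 1.52526951e-02,  9.88539601e-01, -1.50189254e-01,
         3.49365389e+02],
       [-9.99763135e-01,  1.74100820e-02,  1.30600106e-02,
        -1.12274024e+00],
       [ 1.55251449e-02,  1.49954479e-01,  9.88571001e-01,
         1.39428532e+03],
       [ 0.00000000e+00,  0.00000000e+00,  0.00000000e+00,
         1.00000000e+00]])}
side
[... 481 characters left out ...]
de [([590, 15, 25], 0.98)]
handle top [([595, 87, 168], 0.64)]
handle side [([569, 443, 60], 0.69), ([596, 80, 141], 0.53)]
lock_tip top []
lock_tip side [([559, -112, 135], 0.63)]
wheel_center top [([530, 67, 114], 0.96), ([482, -55, 70], 0.7)]
wheel_center side [([592, 19, 26], 0.7), ([531, 60, 110], 0.61), ([551, -112, 128], 0.6)]
vial top [([425, 178, 39], 0.49), ([484, -58, 68], 0.48), ([579, 473, 49], 0.37)]
vial side [([484, -73, 55], 0.66)]
spare_tube top [([485, -54, 66], 0.47), ([504, 240, 29], 0.46), ([597, 88, 166], 0.16)]
spare_tube side [([501, 237, 58], 0.66), ([593, 17, 23], 0.59)]
tray top [([681, 139, 51], 0.83), ([687, 157, 86], 0.26)]
tray side [([672, 97, 48], 0.82)]
0.8
```

View pics/top0.png

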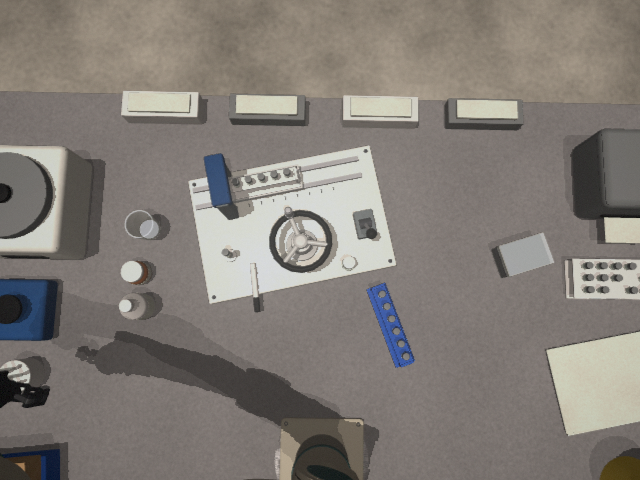

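View pics/side0.png

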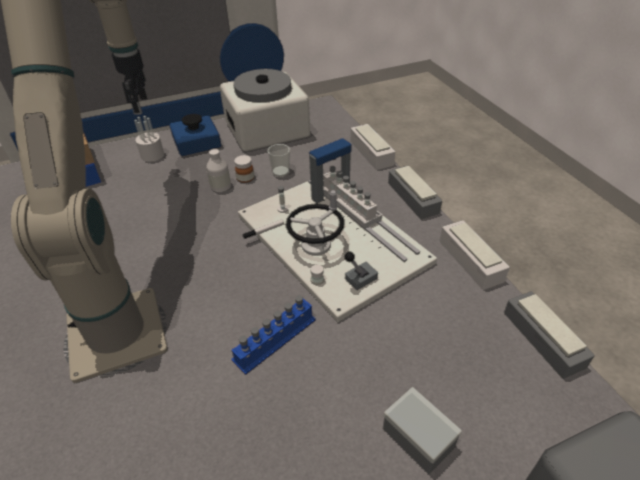

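```bash
cat > h.py <<'E'
import numpy as np,cv2
from cell import ctrl
def proj(n,P):
    c=ctrl.calibration(n);T=np.linalg.inv(c["cam_to_world"]);f=240/np.tan(np.radians(c["fovy"]/2))
    P=np.atleast_2d(P);q=P@T[:3,:3].T+T[:3,3]
    return np.c_[c["cx"]+f*q[:,0]/-q[:,2],c["cy"]-f*q[:,1]/-q[:,2]]
def back(n,uv,z):
    c=ctrl.calibration(n);M=c["cam_to_world"];f=240/np.tan(np.radians(c["fovy"]/2))
    d=M[:3,:3]@np.array([(uv[0]-c["cx"])/f,-(uv[1]-c["cy"])/f,-1]);o=M[:3,3]
    return o+d*(z-o[2])/d[2]
def F2W(p,c,yaw):
    R=np.array([[np.cos(yaw),-np.sin(yaw),0],[np.sin(yaw),np.cos(yaw),0],[0,0,1]]);return np.atleast_2d(p)@R.T+np.r_[c,0]
E
python3 - <<'E'
from h import *
im=cv2.imread("pics/top0.png")
cv2.imwrite("pics/t_crop.png",cv2.resize(im[135:315,175:405],None,fx=3.4,fy=3.3,interpolation=cv2.INTER_CUBIC))
im=cv2.imread("pics/side0.png")
cv2.imwrite("pics/s_crop.png",cv2.resize(im[170:320,230:440],None,fx=3.8,fy=3.8,interpolation=cv2.INTER_CUBIC))
E
```

```text
(no output)
```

View pics/t_crop.png

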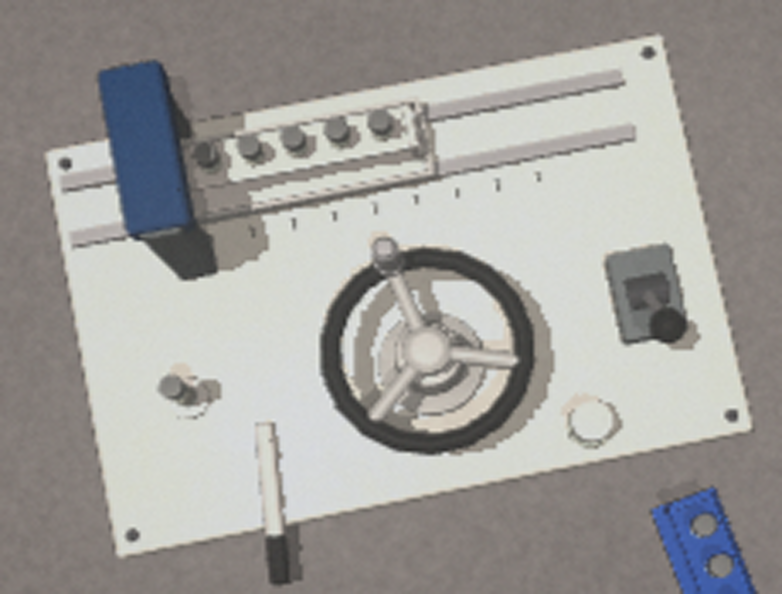

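View pics/s_crop.png

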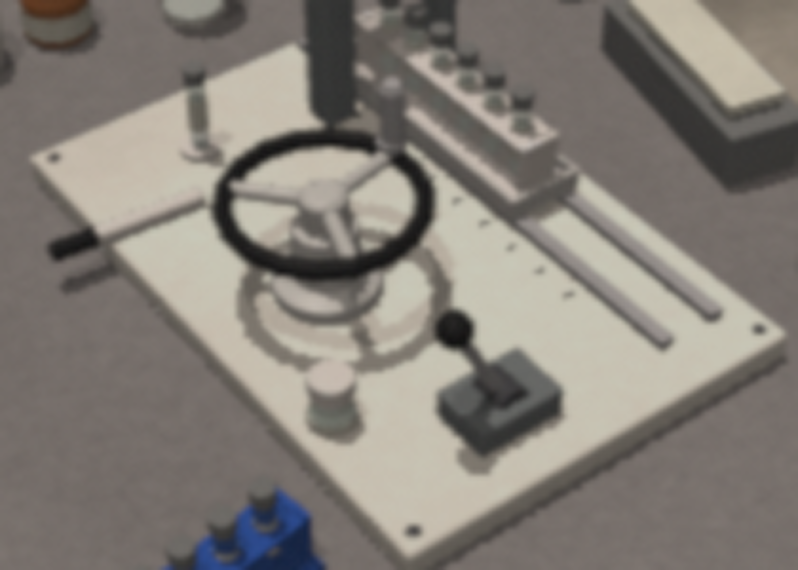

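Run:
```python
from h import *
from scipy.optimize import least_squares
t=lambda p:np.array([p[0]/3.4+175-.35,p[1]/3.3+135-.35])
s=lambda p:np.array([p[0]/3.8+230-.35,p[1]/3.8+170-.35])
C=np.array([[230,-230,25],[230,260,25],[-100,260,25],[-100,-230,25],[0,0,115]],float)
T=np.array([t(p) for p in [(662,37),(45,153),(118,557),(751,430),(428,350)]])
S=np.array([s(p) for p in [(783,337),(35,157),(408,556),(323,193)]]);CS=C[[0,2,3,4]]
for use in ("t","s","ts"):
    def r(v):
        o=[]
        if "t" in use:o.append((proj("top",F2W(C,v[:2],v[2]))-T).ravel())
        if "s" in use:o.append((proj("side",F2W(CS,v[:2],v[2]))-S).ravel())
        return np.concatenate(o)
    q=least_squares(r,[530,60,.1]);print(use,q.x.round(3),np.degrees(q.x[2]),q.fun.round(1))
c=q.x
h=[back("top",t((384,248)),167.5),back("side",s((391,88)),167.5)]
for p in h: 
    d=p[:2]-c[:2];print("handle",p.round(1),np.hypot(*d),np.degrees(np.arctan2(d[1],d[0])))
print("ball",back("top",t((668,325)),128),back("side",s((455,328)),128))
for a in (0,.1):
    print("exp ball",F2W([20+90*np.sin(a-.5),-170,47+90*np.cos(a-.5)],c[:2],c[2]), F2W([20+90*np.sin(.5),-170,126],c[:2],c[2]))
print("spoke", back("top",t((428,350)),115),back("side",s((323,193)),115))
```

```text
t [5.34839e+02 6.05640e+01 2.19000e-01] 12.56041927692748 [ 0.3 -1.1 -0.5 -0.7 -0.7  0.9  1.3  0.7 -0.4 -0. ]
s [5.3324e+02 5.9229e+01 2.1300e-01] 12.198330588120417 [ 1.9 -0.4 -1.4 -0.8 -0.7  0.7  0.1 -0.6]
ts [5.34135e+02 6.02910e+01 2.17000e-01] 12.42100595761147 [ 0.6 -0.6 -0.2 -0.7 -0.7  1.   1.4  1.2 -0.3  0.3  2.  -1.1 -1.5 -0.9
 -0.1  0.2  0.2 -0.9]
handle [599.7  89.1 167.5] 71.58218512058497 23.751300900687433
handle [593.9  81.9 167.5] 63.599564003542476 19.86907996697868
ball [ 554.25304966 -110.06833907  128.        ] [ 552.21137146 -109.52290589  128.        ]
exp ball [[ 548.09474945 -110.7093193   125.98243057]] [[632.37144387 -92.14749229 126.        ]]
exp ball [[ 556.00578919 -108.96692358  129.89548946]] [[632.37144387 -92.14749229 126.        ]]
spoke [534.77072299  59.60789558 115.        ] [532.17391469  57.03943775 115.        ]
```

Run:
```python
from h import *
from scipy.spatial.transform import Rotation as Ro
s=ctrl.read_state()
print(Ro.from_euler("xyz",s["tool_rot"]).as_matrix().round(3), s["clock"])
print(ctrl.calibration("wrist")["T_tool_cam"].round(2))
```

```text
[[-0.     0.32   0.947]
 [ 0.     0.947 -0.32 ]
 [-1.     0.    -0.   ]] 0.8
[[  -0.      0.3    -0.95 -143.78]
 [   1.     -0.     -0.     -0.53]
 [  -0.     -0.95   -0.3   -78.23]
 [   0.      0.      0.      1.  ]]
```

>>> {"op": "arm_command", "data": {"series": [[0,1.86,-2.43,0,0,0,-2.45],[0,1.86,-2.43,0,0,0,-2.45],[0,1.86,-2.43,0,0,0,-2.45],[0,1.86,-2.43,0,0,0,-2.45],[0,1.86,-2.43,0,0,0,-2.45],[0,1.86,-2.43,0,0,0,-2.45],[0,1.86,-2.43,0,0,0,-2.45],[0,1.86,-2.43,0,0,0,-2.45],[0,1.86,-2.43,0,0,0,-2.45],[0,1.86,-2.43,0,0,0,-2.45],[0,1.86,-2.43,0,0,0,-2.45],[0,1.86,-2.43,0,0,0,-2.45],[0,1.86,-2.43,0,0,0,-2.45],[0,1.86,-2.43,0,0,0,-2.45],[0,1.86,-2.43,0,0,0,-2.45],[0,1.86,-2.43,0,0,0,-2.45],[0,1.86,-2.43,0,0,0,-2.45],[0,1.86,-2.43,0,0,0,-2.45],[0,1.86,-2.43,0,0,0,-2.45],[0,1.86,-2.43,0,0,0,-2.45]]}}

```text
clock: 2.47
eef_pos: [580.8, 128.7, 231.5]
tool_rot: [2.056, 1.57, 0.873]
force: [-0.1, 0.3, 0.1]
width: -0.3
```

Run:
```python
from h import *
from scipy.spatial.transform import Rotation as Ro
s=ctrl.read_state()
print(Ro.from_euler("xyz",s["tool_rot"]).as_matrix().round(3), s["clock"],s["eef_pos"],s["qpos"].round(2),s["width"],s["force"].round(2))
for n in ("wrist","side"): cv2.imwrite(f"pics/{n}1.png",ctrl.get_image(n))
```

```text
[[ 0.     0.926  0.378]
 [ 0.     0.378 -0.926]
 [-1.     0.    -0.   ]] 2.4667 [580.82302845 128.66343304 231.49277567] [-0.45  0.56  0.29  1.68 -0.19  0.92  0.3 ] -0.2725555798782055 [-0.06  0.28  0.07]
```

View pics/wrist1.png

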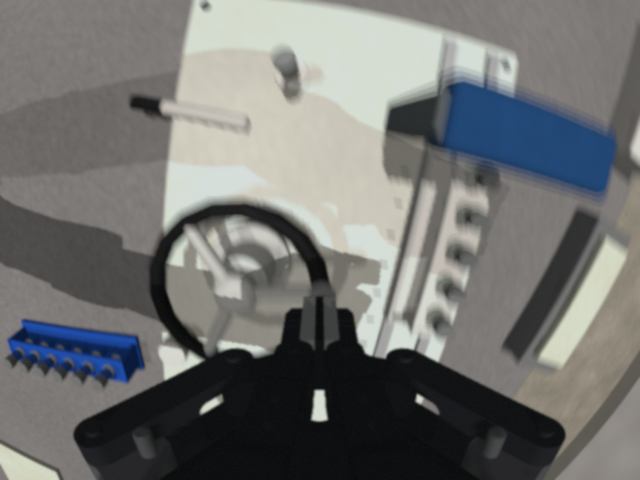

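View pics/side1.png

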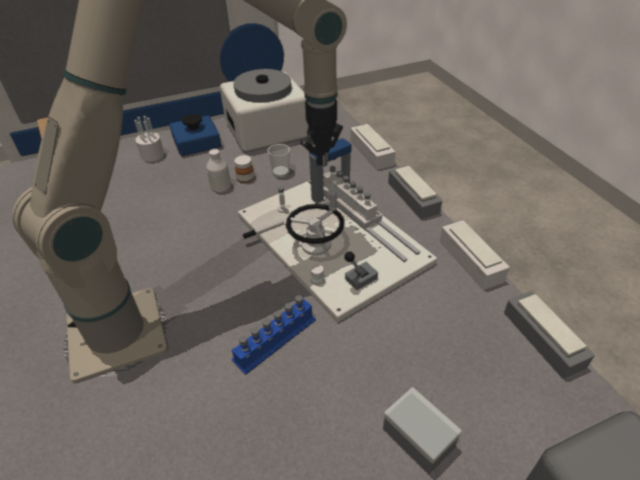

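>>> {"op": "arm_command", "data": {"series": [[0,0,0,-1.2,0,0,0],[0,0,0,-1.2,0,0,0],[0,0,0,-1.2,0,0,0],[0,0,0,-1.2,0,0,0],[0,0,0,-1.2,0,0,0],[0,0,0,-1.2,0,0,0],[0,0,0,-1.2,0,0,0],[0,0,0,-1.0,0,0,0],[0,0.15,-0.37,0,0,0,0],[0,0.15,-0.37,0,0,0,0],[0,0.15,-0.37,0,0,0,0],[0,0.15,-0.37,0,0,0,0],[0,0,0,0,0,0,0],[0,0,0,0,0,0,0]]}}

```text
clock: 3.73
eef_pos: [586.5, 114.6, 137.9]
tool_rot: [1.403, 1.57, 0.221]
force: [0.2, -0.6, -0.3]
width: -0.2
```

Run:
```python
from h import *
s=ctrl.read_state();print(s["eef_pos"].round(1),s["force"].round(2),s["clock"])
ims=[]
for n in ("wrist","side","top"):
    im=ctrl.get_image(n);cv2.imwrite(f"pics/{n}2.png",im);ims.append(im)
a=cv2.resize(ims[1][120:270,250:400],(400,400),interpolation=3);b=cv2.resize(ims[0][220:420,220:420],(400,400),interpolation=3)
cv2.imwrite("pics/c2.png",np.hstack([a,b]))
```

```text
[586.5 114.6 137.9] [ 0.16 -0.63 -0.34] 3.7333
```

View pics/c2.png

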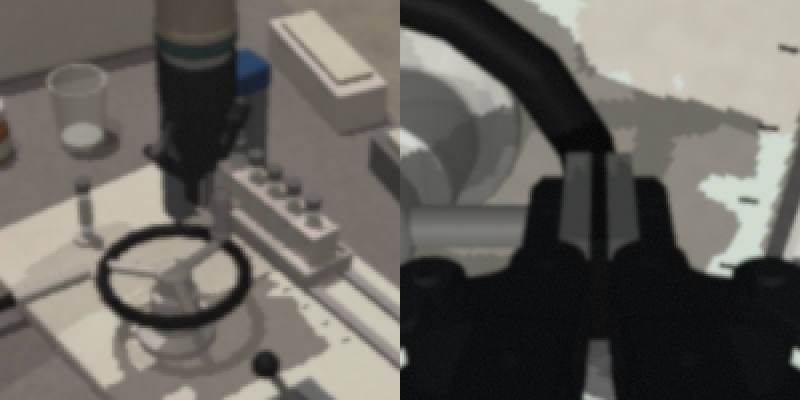

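View pics/top2.png

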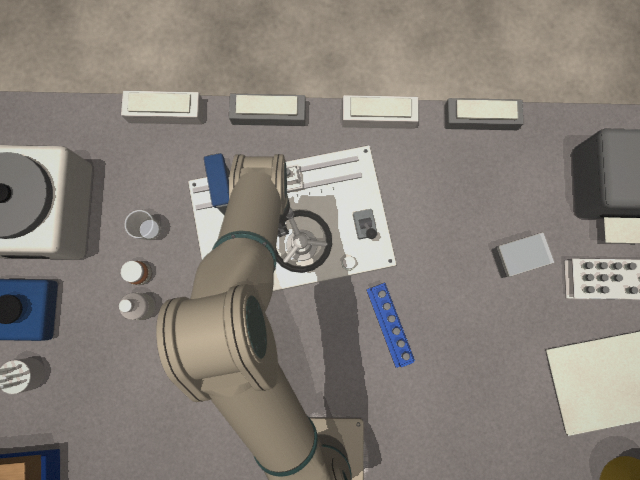

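>>> {"op": "arm_command", "data": {"series": [[0,0.06,-0.14,0,0,0,0],[0,0.06,-0.14,0,0,0,0],[0,0.06,-0.14,0,0,0,0],[0,0.06,-0.14,0,0,0,0],[0,0.06,-0.14,0,0,0,0],[0,0,0,0,0,0,0]]}}

```text
clock: 4.38
eef_pos: [589.2, 107.5, 137.3]
tool_rot: [0.032, 1.57, -1.149]
force: [0.3, -0.2, -0.6]
width: 0.0
```

>>> {"op": "arm_command", "data": {"series": [[0,0.04,-0.1,0,0,0,0],[0,0.04,-0.1,0,0,0,0],[0,0,0,0,0,0,0]]}}

```text
clock: 4.63
eef_pos: [589.6, 106.7, 137.3]
tool_rot: [-3.016, 1.57, 2.086]
force: [-1.2, 1.7, 0.1]
width: -0.3
```

```bash
cat > gen.py <<'E'
import numpy as np,sys
# current commanded xy, hub, step deg, rows
cx,cy,step,n=map(float,sys.argv[1:5]);hub=np.array([534,59.8]);n=int(n)
p=np.array([cx,cy]);d=p-hub;r0=np.hypot(*d);a=np.degrees(np.arctan2(d[1],d[0]))
rt=float(sys.argv[5]) if len(sys.argv)>5 else r0
cur=p.copy();o=[]
for i in range(1,n+1):
    r=r0+(rt-r0)*min(1,i/n);t=np.radians(a-step*i);g=hub+r*np.array([np.cos(t),np.sin(t)])
    q=np.round((g-cur)/10,2);cur=cur+q*10;o.append([0,float(q[0]),float(q[1]),0,0,0,0])
print(r0.round(1),a.round(1));print(o);print(cur.round(1))
E
python3 gen.py 589.8 106 4 20 72
```

```text
72.4 39.6
[[0, 0.31, -0.4, 0, 0, 0, 0], [0, 0.27, -0.42, 0, 0, 0, 0], [0, 0.25, -0.44, 0, 0, 0, 0], [0, 0.22, -0.46, 0, 0, 0, 0], [0, 0.18, -0.47, 0, 0, 0, 0], [0, 0.15, -0.48, 0, 0, 0, 0], [0, 0.12, -0.49, 0, 0, 0, 0], [0, 0.08, -0.5, 0, 0, 0, 0], [0, 0.05, -0.5, 0, 0, 0, 0], [0, 0.01, -0.51, 0, 0, 0, 0], [0, -0.02, -0.5, 0, 0, 0, 0], [0, -0.06, -0.5, 0, 0, 0, 0], [0, -0.09, -0.5, 0, 0, 0, 0], [0, -0.13, -0.48, 0, 0, 0, 0], [0, -0.16, -0.48, 0, 0, 0, 0], [0, -0.19, -0.47, 0, 0, 0, 0], [0, -0.23, -0.45, 0, 0, 0, 0], [0, -0.26, -0.43, 0, 0, 0, 0], [0, -0.28, -0.41, 0, 0, 0, 0], [0, -0.32, -0.39, 0, 0, 0, 0]]
[588.8  13.2]
```

>>> {"op": "arm_command", "data": {"series": [[0,0.31,-0.4,0,0,0,0],[0,0.27,-0.42,0,0,0,0],[0,0.25,-0.44,0,0,0,0],[0,0.22,-0.46,0,0,0,0],[0,0.18,-0.47,0,0,0,0],[0,0.15,-0.48,0,0,0,0],[0,0.12,-0.49,0,0,0,0],[0,0.08,-0.5,0,0,0,0],[0,0.05,-0.5,0,0,0,0],[0,0.01,-0.51,0,0,0,0],[0,-0.02,-0.5,0,0,0,0],[0,-0.06,-0.5,0,0,0,0],[0,-0.09,-0.5,0,0,0,0],[0,-0.13,-0.48,0,0,0,0],[0,-0.16,-0.48,0,0,0,0],[0,-0.19,-0.47,0,0,0,0],[0,-0.23,-0.45,0,0,0,0],[0,-0.26,-0.43,0,0,0,0],[0,-0.28,-0.41,0,0,0,0],[0,-0.32,-0.39,0,0,0,0]]}}

```text
clock: 6.3
eef_pos: [589.1, 12.1, 137.5]
tool_rot: [0.642, 1.569, -0.54]
force: [3.7, 0.6, -0.4]
width: 0.2
```

```bash
python3 - <<'E'
from h import *
s=ctrl.read_state();print(s["eef_pos"].round(1),s["force"].round(2),s["clock"],s["qpos"].round(2))
ims=[]
for n in ("side","top"):
    im=ctrl.get_image(n);cv2.imwrite(f"pics/{n}3.png",im);ims.append(im)
a=cv2.resize(ims[0][150:300,240:390],(400,400),interpolation=3);b=cv2.resize(ims[1][140:310,220:390],(400,400),interpolation=3)
cv2.imwrite("pics/c3.png",np.hstack([a,b]))
E
python3 gen.py 588.8 13.2 4 20
```

```text
[589.1  12.1 137.5] [ 3.72  0.6  -0.36] 6.3 [-0.21  0.67  0.23  1.79 -0.22  0.71  0.52]
71.9 -40.4
[[0, -0.34, -0.37, 0, 0, 0, 0], [0, -0.36, -0.35, 0, 0, 0, 0], [0, -0.39, -0.32, 0, 0, 0, 0], [0, -0.41, -0.29, 0, 0, 0, 0], [0, -0.42, -0.26, 0, 0, 0, 0], [0, -0.45, -0.24, 0, 0, 0, 0], [0, -0.46, -0.2, 0, 0, 0, 0], [0, -0.47, -0.17, 0, 0, 0, 0], [0, -0.49, -0.13, 0, 0, 0, 0], [0, -0.49, -0.1, 0, 0, 0, 0], [0, -0.5, -0.07, 0, 0, 0, 0], [0, -0.5, -0.03, 0, 0, 0, 0], [0, -0.5, 0.0, 0, 0, 0, 0], [0, -0.5, 0.04, 0, 0, 0, 0], [0, -0.5, 0.07, 0, 0, 0, 0], [0, -0.49, 0.11, 0, 0, 0, 0], [0, -0.48, 0.14, 0, 0, 0, 0], [0, -0.47, 0.18, 0, 0, 0, 0], [0, -0.46, 0.21, 0, 0, 0, 0], [0, -0.44, 0.23, 0, 0, 0, 0]]
[497.6  -2.3]
```

View pics/c3.png

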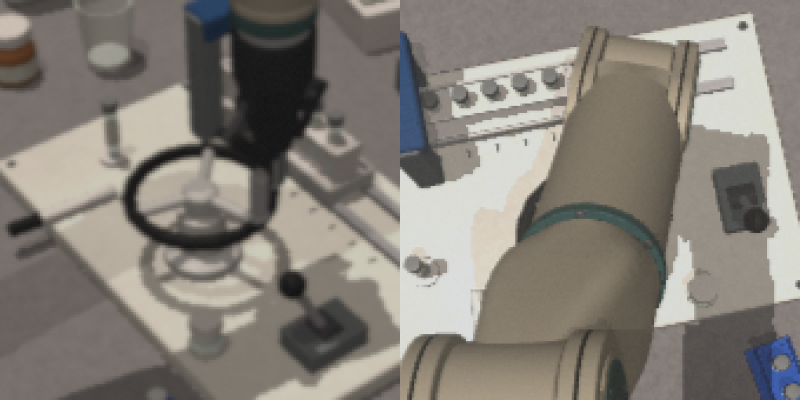

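>>> {"op": "arm_command", "data": {"series": [[0,-0.34,-0.37,0,0,0,0],[0,-0.36,-0.35,0,0,0,0],[0,-0.39,-0.32,0,0,0,0],[0,-0.41,-0.29,0,0,0,0],[0,-0.42,-0.26,0,0,0,0],[0,-0.45,-0.24,0,0,0,0],[0,-0.46,-0.2,0,0,0,0],[0,-0.47,-0.17,0,0,0,0],[0,-0.49,-0.13,0,0,0,0],[0,-0.49,-0.1,0,0,0,0],[0,-0.5,-0.07,0,0,0,0],[0,-0.5,-0.03,0,0,0,0],[0,-0.5,0.0,0,0,0,0],[0,-0.5,0.04,0,0,0,0],[0,-0.5,0.07,0,0,0,0],[0,-0.49,0.11,0,0,0,0],[0,-0.48,0.14,0,0,0,0],[0,-0.47,0.18,0,0,0,0],[0,-0.46,0.21,0,0,0,0],[0,-0.44,0.23,0,0,0,0]]}}

```text
clock: 8.07
eef_pos: [496.7, -2.3, 137.3]
tool_rot: [-1.657, 1.57, -2.838]
force: [3.0, -1.9, 1.5]
width: 0.0
```

```bash
python3 - <<'E'
from h import *
s=ctrl.read_state();print(s["eef_pos"].round(1),s["force"].round(2),s["clock"],s["qpos"].round(2))
ims=[]
for n in ("side","top"):
    im=ctrl.get_image(n);cv2.imwrite(f"pics/{n}4.png",im);ims.append(im)
a=cv2.resize(ims[0][150:300,240:390],(400,400),interpolation=3);b=cv2.resize(ims[1][140:310,220:390],(400,400),interpolation=3)
cv2.imwrite("pics/c4.png",np.hstack([a,b]))
E
python3 gen.py 497.6 -2.3 4 20
```

```text
[496.7  -2.3 137.3] [ 3.   -1.87  1.48] 8.0667 [-0.2   0.57  0.22  2.03 -0.22  0.56  0.56]
72.0 -120.4
[[0, -0.42, 0.27, 0, 0, 0, 0], [0, -0.41, 0.3, 0, 0, 0, 0], [0, -0.38, 0.32, 0, 0, 0, 0], [0, -0.36, 0.35, 0, 0, 0, 0], [0, -0.33, 0.38, 0, 0, 0, 0], [0, -0.31, 0.4, 0, 0, 0, 0], [0, -0.28, 0.42, 0, 0, 0, 0], [0, -0.25, 0.43, 0, 0, 0, 0], [0, -0.21, 0.46, 0, 0, 0, 0], [0, -0.19, 0.46, 0, 0, 0, 0], [0, -0.15, 0.48, 0, 0, 0, 0], [0, -0.12, 0.49, 0, 0, 0, 0], [0, -0.08, 0.5, 0, 0, 0, 0], [0, -0.05, 0.5, 0, 0, 0, 0], [0, -0.02, 0.5, 0, 0, 0, 0], [0, 0.02, 0.5, 0, 0, 0, 0], [0, 0.06, 0.5, 0, 0, 0, 0], [0, 0.09, 0.49, 0, 0, 0, 0], [0, 0.12, 0.49, 0, 0, 0, 0], [0, 0.16, 0.48, 0, 0, 0, 0]]
[466.5  84.9]
```

View pics/c4.png

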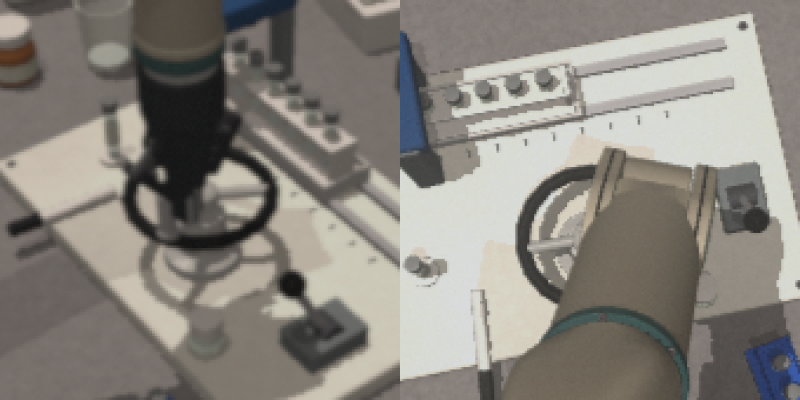

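Going well: handle just ahead of the tip at the near side. Continue.

>>> {"op": "arm_command", "data": {"series": [[0,-0.42,0.27,0,0,0,0],[0,-0.41,0.3,0,0,0,0],[0,-0.38,0.32,0,0,0,0],[0,-0.36,0.35,0,0,0,0],[0,-0.33,0.38,0,0,0,0],[0,-0.31,0.4,0,0,0,0],[0,-0.28,0.42,0,0,0,0],[0,-0.25,0.43,0,0,0,0],[0,-0.21,0.46,0,0,0,0],[0,-0.19,0.46,0,0,0,0],[0,-0.15,0.48,0,0,0,0],[0,-0.12,0.49,0,0,0,0],[0,-0.08,0.5,0,0,0,0],[0,-0.05,0.5,0,0,0,0],[0,-0.02,0.5,0,0,0,0],[0,0.02,0.5,0,0,0,0],[0,0.06,0.5,0,0,0,0],[0,0.09,0.49,0,0,0,0],[0,0.12,0.49,0,0,0,0],[0,0.16,0.48,0,0,0,0]]}}

```text
clock: 9.83
eef_pos: [465.9, 85.5, 137.2]
tool_rot: [-2.029, 1.569, 3.073]
force: [-1.7, -3.4, 0.9]
width: -0.1
```

```bash
python3 - <<'E'
from h import *
s=ctrl.read_state();print(s["eef_pos"].round(1),s["force"].round(2),s["clock"],s["qpos"].round(2))
ims=[]
for n in ("side","top"):
    im=ctrl.get_image(n);cv2.imwrite(f"pics/{n}5.png",im);ims.append(im)
a=cv2.resize(ims[0][150:300,240:390],(400,400),interpolation=3);b=cv2.resize(ims[1][140:310,220:390],(400,400),interpolation=3)
cv2.imwrite("pics/c5.png",np.hstack([a,b]))
E
python3 gen.py 466.5 84.9 4 20
```

```text
[465.9  85.5 137.2] [-1.74 -3.44  0.91] 9.8333 [-0.4   0.54  0.24  2.09 -0.24  0.53  0.4 ]
72.0 159.6
[[0, 0.19, 0.46, 0, 0, 0, 0], [0, 0.23, 0.45, 0, 0, 0, 0], [0, 0.25, 0.44, 0, 0, 0, 0], [0, 0.28, 0.41, 0, 0, 0, 0], [0, 0.32, 0.4, 0, 0, 0, 0], [0, 0.33, 0.37, 0, 0, 0, 0], [0, 0.37, 0.35, 0, 0, 0, 0], [0, 0.39, 0.32, 0, 0, 0, 0], [0, 0.4, 0.29, 0, 0, 0, 0], [0, 0.43, 0.26, 0, 0, 0, 0], [0, 0.45, 0.23, 0, 0, 0, 0], [0, 0.46, 0.21, 0, 0, 0, 0], [0, 0.47, 0.16, 0, 0, 0, 0], [0, 0.49, 0.14, 0, 0, 0, 0], [0, 0.49, 0.1, 0, 0, 0, 0], [0, 0.5, 0.07, 0, 0, 0, 0], [0, 0.5, 0.03, 0, 0, 0, 0], [0, 0.5, -0.0, 0, 0, 0, 0], [0, 0.5, -0.04, 0, 0, 0, 0], [0, 0.5, -0.08, 0, 0, 0, 0]]
[547.  130.6]
```

View pics/c5.png

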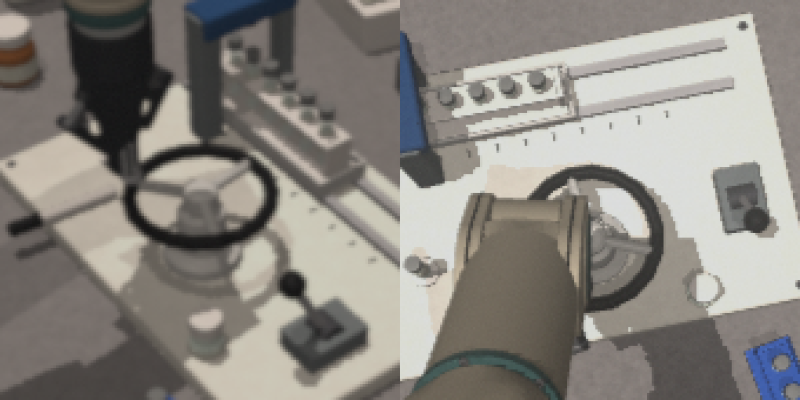

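>>> {"op": "arm_command", "data": {"series": [[0,0.19,0.46,0,0,0,0],[0,0.23,0.45,0,0,0,0],[0,0.25,0.44,0,0,0,0],[0,0.28,0.41,0,0,0,0],[0,0.32,0.4,0,0,0,0],[0,0.33,0.37,0,0,0,0],[0,0.37,0.35,0,0,0,0],[0,0.39,0.32,0,0,0,0],[0,0.4,0.29,0,0,0,0],[0,0.43,0.26,0,0,0,0],[0,0.45,0.23,0,0,0,0],[0,0.46,0.21,0,0,0,0],[0,0.47,0.16,0,0,0,0],[0,0.49,0.14,0,0,0,0],[0,0.49,0.1,0,0,0,0]]}}

```text
clock: 11.18
eef_pos: [522.4, 131.4, 137.3]
tool_rot: [3.128, 1.57, 1.947]
force: [-3.2, 0.5, -0.8]
width: -0.1
```

```bash
python3 - <<'E'
from h import *
s=ctrl.read_state();print(s["eef_pos"].round(1),s["force"].round(2),s["clock"],s["qpos"].round(2))
ims=[]
for n in ("side","top"):
    im=ctrl.get_image(n);cv2.imwrite(f"pics/{n}6.png",im);ims.append(im)
a=cv2.resize(ims[0][150:300,240:390],(400,400),interpolation=3);b=cv2.resize(ims[1][140:310,220:390],(400,400),interpolation=3)
cv2.imwrite("pics/c6.png",np.hstack([a,b]))
E
python3 gen.py 522 129.8 3 15 72.4
```

```text
[522.4 131.4 137.3] [-3.16  0.52 -0.78] 11.1833 [-0.46  0.61  0.25  1.93 -0.24  0.63  0.33]
71.0 99.7
[[0, 0.37, 0.06, 0, 0, 0, 0], [0, 0.37, 0.05, 0, 0, 0, 0], [0, 0.37, 0.02, 0, 0, 0, 0], [0, 0.37, 0.0, 0, 0, 0, 0], [0, 0.38, -0.01, 0, 0, 0, 0], [0, 0.37, -0.04, 0, 0, 0, 0], [0, 0.37, -0.05, 0, 0, 0, 0], [0, 0.37, -0.08, 0, 0, 0, 0], [0, 0.36, -0.09, 0, 0, 0, 0], [0, 0.36, -0.11, 0, 0, 0, 0], [0, 0.36, -0.13, 0, 0, 0, 0], [0, 0.34, -0.15, 0, 0, 0, 0], [0, 0.34, -0.17, 0, 0, 0, 0], [0, 0.33, -0.19, 0, 0, 0, 0], [0, 0.32, -0.2, 0, 0, 0, 0]]
[575.8 118.9]
```

View pics/c6.png

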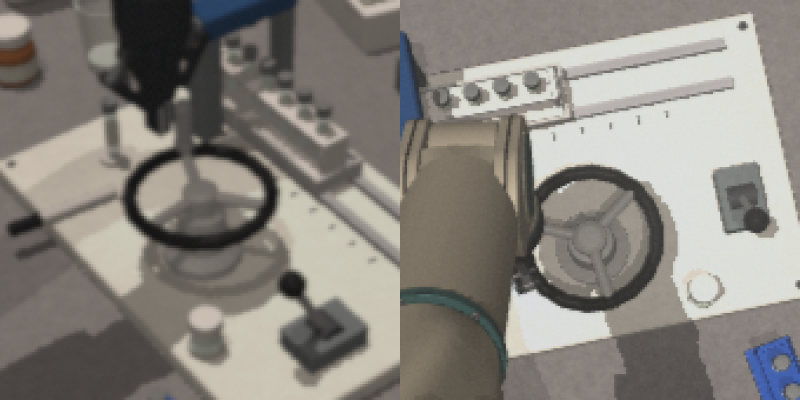

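```bash
python3 gen.py 522 130.8 3.3 15 72.6
```

```text
72.0 99.6
[[0, 0.41, 0.06, 0, 0, 0, 0], [0, 0.41, 0.04, 0, 0, 0, 0], [0, 0.42, 0.01, 0, 0, 0, 0], [0, 0.41, -0.01, 0, 0, 0, 0], [0, 0.42, -0.03, 0, 0, 0, 0], [0, 0.41, -0.06, 0, 0, 0, 0], [0, 0.41, -0.08, 0, 0, 0, 0], [0, 0.4, -0.11, 0, 0, 0, 0], [0, 0.4, -0.12, 0, 0, 0, 0], [0, 0.39, -0.16, 0, 0, 0, 0], [0, 0.38, -0.17, 0, 0, 0, 0], [0, 0.36, -0.19, 0, 0, 0, 0], [0, 0.36, -0.22, 0, 0, 0, 0], [0, 0.35, -0.24, 0, 0, 0, 0], [0, 0.33, -0.25, 0, 0, 0, 0]]
[580.6 115.5]
```

>>> {"op": "arm_command", "data": {"series": [[0,0.41,0.06,0,0,0,0],[0,0.41,0.04,0,0,0,0],[0,0.42,0.01,0,0,0,0],[0,0.41,-0.01,0,0,0,0],[0,0.42,-0.03,0,0,0,0],[0,0.41,-0.06,0,0,0,0],[0,0.41,-0.08,0,0,0,0],[0,0.4,-0.11,0,0,0,0],[0,0.4,-0.12,0,0,0,0],[0,0.39,-0.16,0,0,0,0],[0,0.38,-0.17,0,0,0,0],[0,0.36,-0.19,0,0,0,0],[0,0.36,-0.22,0,0,0,0],[0,0.35,-0.24,0,0,0,0],[0,0.33,-0.25,0,0,0,0]]}}

```text
clock: 12.53
eef_pos: [581.4, 115.7, 137.4]
tool_rot: [1.667, 1.57, 0.486]
force: [-0.4, 2.9, 0.9]
width: 0.0
```

```bash
cat > polar.py <<'E'
from h import *
import sys
# rectify wheel plane z=113 about hub; compare handle-free sector edges
def rect(im,n="top",z=113,hub=(534,59.8)):
    a=np.radians(np.arange(0,360,.5));r=np.arange(14,60,1.)
    A,Rr=np.meshgrid(a,r,indexing="ij")
    P=np.c_[(hub[0]+Rr*np.cos(A)).ravel(),(hub[1]+Rr*np.sin(A)).ravel(),np.full(A.size,z)]
    uv=proj(n,P).astype(np.float32).reshape(A.shape+(2,))
    return cv2.remap(im,uv[...,0],uv[...,1],cv2.INTER_CUBIC)
if __name__=="__main__":
    n=sys.argv[1];k=sys.argv[2]
    s=ctrl.read_state();print(s["eef_pos"].round(1),s["force"].round(2),s["clock"])
    for m in ("top","side"):
        im=ctrl.get_image(m);cv2.imwrite(f"pics/{m}{k}.png",im)
    crops=[]
    for f in ("0",k):
        t=cv2.imread(f"pics/top{f}.png")[190:290,250:350];q=cv2.imread(f"pics/side{f}.png")[170:270,270:370]
        crops.append(np.vstack([cv2.resize(t,(300,300),interpolation=2),cv2.resize(q,(300,300),interpolation=2)]))
    cv2.imwrite(f"pics/c{k}.png",np.hstack(crops))
E
python3 polar.py top 7
```

```text
[581.4 115.7 137.4] [-0.42  2.88  0.94] 12.5333
```

View pics/c7.png

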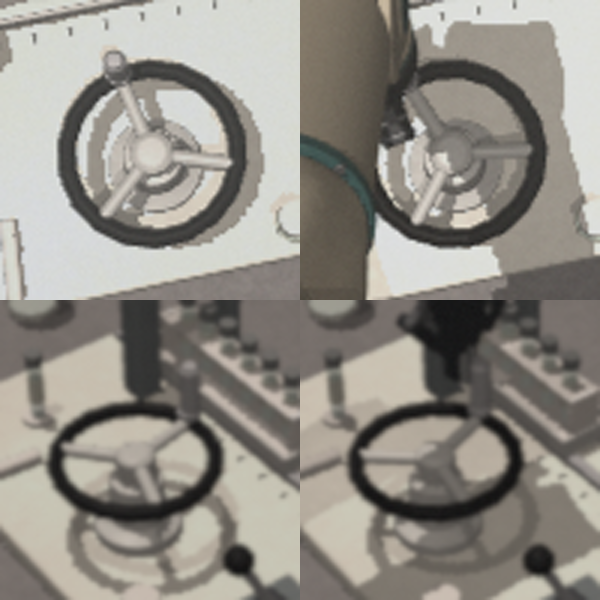

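>>> {"op": "arm_command", "data": {"series": [[0,0.1,-0.09,0,0,0,0],[0,0.1,-0.09,0,0,0,0],[0,0.1,-0.09,0,0,0,0],[0,0.1,-0.09,0,0,0,0],[0,0.1,-0.1,0,0,0,0],[0,0.1,-0.1,0,0,0,0],[0,0,0,0,0,0,0],[0,0,0,0,0,0,0]]}}

```text
clock: 13.3
eef_pos: [586.9, 109.6, 137.3]
tool_rot: [0.604, 1.57, -0.578]
force: [-1.0, 1.9, 1.3]
width: -0.1
```

```bash
python3 polar.py top 8
```

```text
[586.9 109.6 137.3] [-0.98  1.91  1.27] 13.3
```

View pics/c8.png

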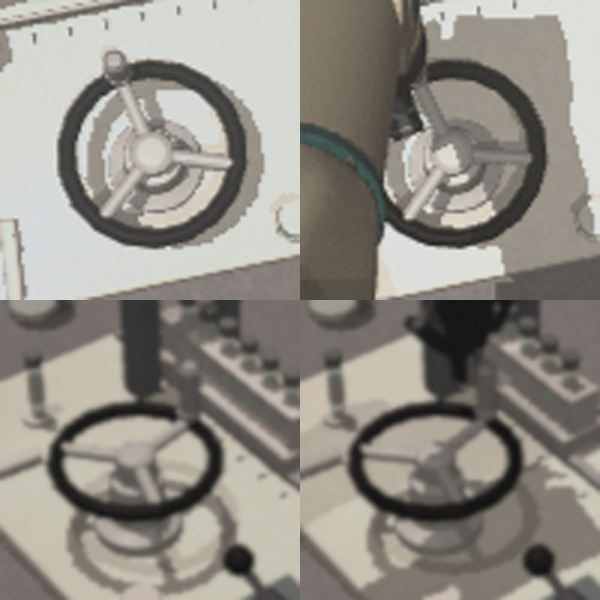

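>>> {"op": "arm_command", "data": {"series": [[0,0.06,-0.06,0,0,0,0],[0,0.06,-0.06,0,0,0,0],[0,0.06,-0.07,0,0,0,0],[0,0,0,0,0,0,0],[0,0,0,0,0,0,0]]}}

```text
clock: 13.82
eef_pos: [588.6, 108.0, 137.3]
tool_rot: [1.368, 1.571, 0.187]
force: [-1.5, 1.9, 0.6]
width: -0.0
```

```bash
python3 polar.py top 9
cat > spokes.py <<'E'
from h import *
import sys
from scipy.ndimage import map_coordinates
def strip(f,cam,hub):
    im=cv2.imread(f"pics/{cam}{f}.png").astype(np.float32);return im
E
python3 - <<'E'
from h import *
for f in ("0","9"):
    q=cv2.imread(f"pics/side{f}.png")[185:255,275:360]
    t=cv2.imread(f"pics/top{f}.png")[205:285,262:337]
    if f=="0": Q,T=[q],[t]
    else: Q.append(q);T.append(t)
cv2.imwrite("pics/c9b.png",np.vstack([np.hstack([cv2.resize(x,(390,300),interpolation=2) for x in Q]),np.hstack([cv2.resize(x,(390,300),interpolation=2) for x in T])]))
E
```

```text
[588.6 108.  137.3] [-1.54  1.94  0.6 ] 13.8167
```

View pics/c9b.png

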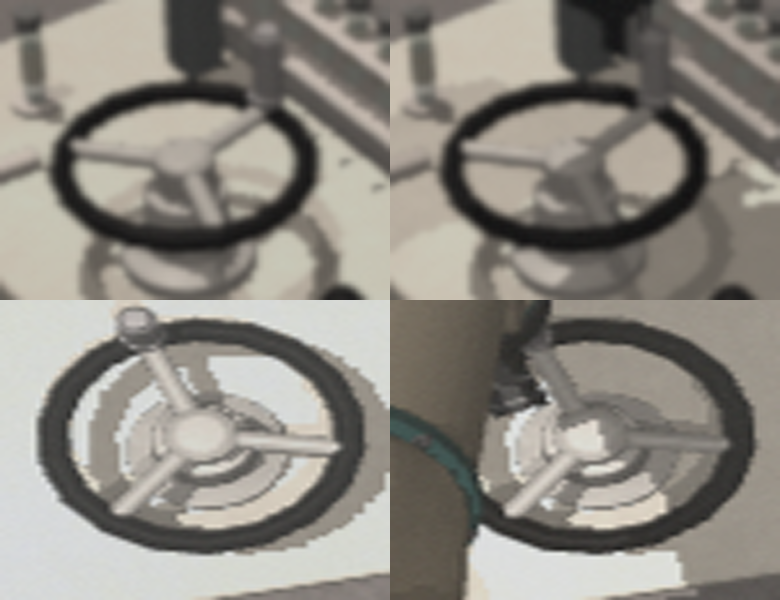

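>>> {"op": "arm_command", "data": {"series": [[0,-0.4,0.9,0,0,0,0],[0,-0.5,1.0,0,0,0,0],[0,-0.5,1.0,0,0,0,0],[0,0,0,2.4,0,0,0],[0,0,0,2.4,0,0,0],[0,0,0,2.4,0,0,0],[0,0,0,2.4,0,0,0],[0,-0.87,-2.72,0,0,0,0],[0,-0.87,-2.72,0,0,0,0],[0,-0.87,-2.72,0,0,0,0],[0,-0.87,-2.72,0,0,0,0],[0,-0.87,-2.72,0,0,0,0],[0,-0.87,-2.72,0,0,0,0],[0,-0.87,-2.72,0,0,0,0],[0,-0.87,-2.72,0,0,0,0],[0,-0.87,-2.72,0,0,0,0],[0,-0.87,-2.72,0,0,0,0],[0,-0.87,-2.72,0,0,0,0],[0,-0.87,-2.72,0,0,0,0]]}}

```text
clock: 15.5
eef_pos: [469.5, -189.4, 233.3]
tool_rot: [2.52, 1.571, 1.34]
force: [0.3, 0.1, 0.6]
width: 0.2
```

```bash
python3 polar.py top 10;python3 - <<'E'
from h import *
T=[cv2.resize(cv2.imread(f"pics/top{f}.png")[200:290,255:345],(400,400),interpolation=2) for f in ("0","10")]
cv2.imwrite("pics/c10b.png",np.hstack(T))
E
```

```text
[ 469.5 -189.4  233.3] [0.26 0.13 0.59] 15.5
```

View pics/c10b.png

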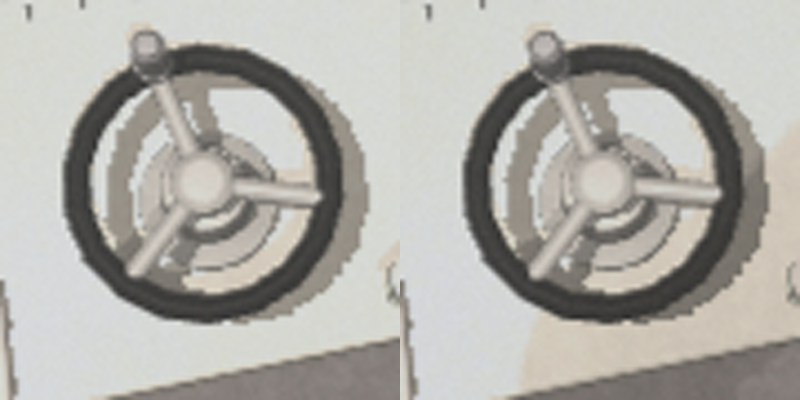

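View pics/top10.png

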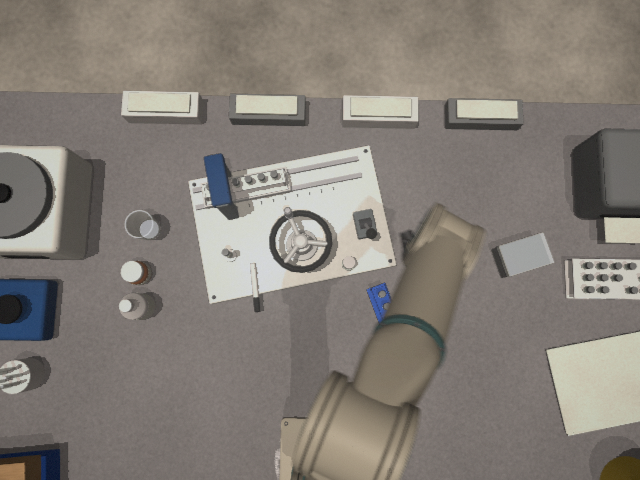

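View pics/side10.png

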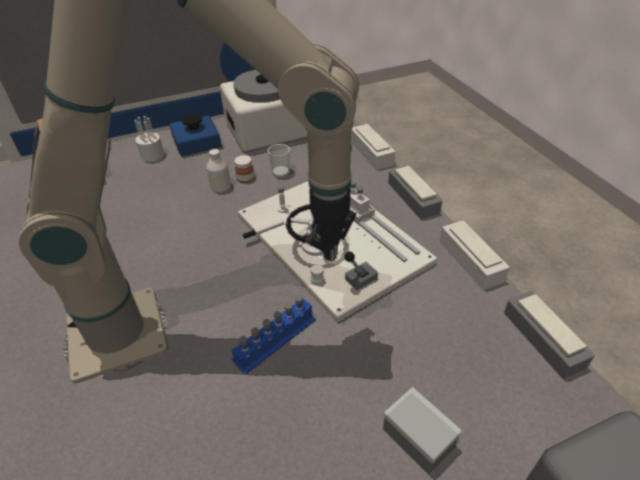

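```bash
cat > rot.py <<'E'
from h import *
import sys
from scipy.optimize import minimize_scalar
k=sys.argv[1]
g=lambda f:cv2.cvtColor(cv2.imread(f"pics/top{f}.png"),cv2.COLOR_BGR2GRAY).astype(np.float32)
A,B=g("0"),g(k)
hub=np.array([534,59.8])
def warpmap(z,da,r0,r1,angs):
    a=np.radians(angs);r=np.arange(r0,r1,.7);Aa,R=np.meshgrid(a,r,indexing="ij")
    def P(s): return proj("top",np.c_[(hub[0]+R*np.cos(Aa+s)).ravel(),(hub[1]+R*np.sin(Aa+s)).ravel(),np.full(R.size,z)]).astype(np.float32).reshape(R.shape+(2,))
    return P(0),P(np.radians(da))
def cost(da,z,r0,r1,angs):
    p,q=warpmap(z,da,r0,r1,angs)
    a=cv2.remap(A,p[...,0],p[...,1],2);b=cv2.remap(B,q[...,0],q[...,1],2)
    a=a-a.mean();b=b-b.mean();return -(a*b).sum()/np.sqrt((a*a).sum()*(b*b).sum())
for name,z,r0,r1,c,w in [("handle top",167,58,82,24,14),("handle spoke",113,25,60,24,12),("right spoke",113,25,58,-97,12),("left spoke",113,25,58,143,12)]:
    ds=np.arange(-8,8.01,.25);cs=[cost(d,z,r0,r1,np.arange(c-w,c+w,.5)) for d in ds]
    i=int(np.argmin(cs))
    pf=np.polyfit(ds[max(i-3,0):i+4],cs[max(i-3,0):i+4],2);print(name,round(-pf[1]/2/pf[0],2),round(min(cs),3))
cc=[cv2.phaseCorrelate(A[y-7:y+7,x-7:x+7].copy(),B[y-7:y+7,x-7:x+7].copy()) for x,y in ((288,210),(301,241))];print(cc)
E
python3 rot.py 10; python3 rot.py 9; python3 rot.py 2
```

```text
handle top 0.99 -0.984
handle spoke 1.26 -0.914
right spoke 0.74 -0.952
left spoke 1.13 -0.976
[((0.08079347018323091, 0.5797231566649454), 1.0143993716769748), ((0.3816908341332583, 0.684400608122667), 0.9957400857077705)]
handle top -4.29 -0.561
handle spoke 7.72 -0.261
right spoke 2.08 -0.622
left spoke 1.12 -0.976
[((2.0676826837499016, 2.2931075493544464), 0.3040334876378377), ((0.11286394307202041, 1.5938826855382828), 0.7180852757559882)]
handle top -0.56 -0.466
handle spoke -0.5 -0.015
right spoke 0.39 -0.645
left spoke 0.03 -0.999
[((1.8077978445538365, 1.097875836783281), 0.48019983026716445), ((0.49996071927314656, 1.1148645604381375), 0.6672251658969456)]
```

>>> {"op": "arm_command", "data": {"series": [[0,0.84,1.71,0,0,0,-2.5],[0,0.84,1.71,0,0,0,-2.5],[0,0.84,1.71,0,0,0,-2.5],[0,0.84,1.71,0,0,0,-2.5],[0,0,0,-2,0,0,0],[0,0,0,-2,0,0,0],[0,0,0,-2,0,0,0],[0,0,0,-2,0,0,0],[0,0,0,-2,0,0,0],[0,0,0,-1.5,0,0,0],[0,0,0,0,0,0,0]]}}

```text
clock: 16.52
eef_pos: [501.8, -118.6, 115.7]
tool_rot: [-2.087, 1.565, 2.842]
force: [-0.4, 0.2, 0.7]
width: -0.1
```

Run:
```python
from h import *
s=ctrl.read_state();print(s["eef_pos"].round(1),s["force"].round(2),s["clock"],s["qpos"].round(2))
ims=[]
for n in ("side","top"):
    im=ctrl.get_image(n);cv2.imwrite(f"pics/{n}11.png",im);ims.append(im)
a=cv2.resize(ims[0][200:320,280:400],(400,400),interpolation=3);b=cv2.resize(ims[1][180:300,300:420],(400,400),interpolation=3)
cv2.imwrite("pics/c11.png",np.hstack([a,b]))
```

```text
[ 501.8 -118.6  115.7] [-0.44  0.16  0.69] 16.5167 [-0.    0.63  0.27  2.   -0.3   0.56  0.7 ]
```

View pics/c11.png

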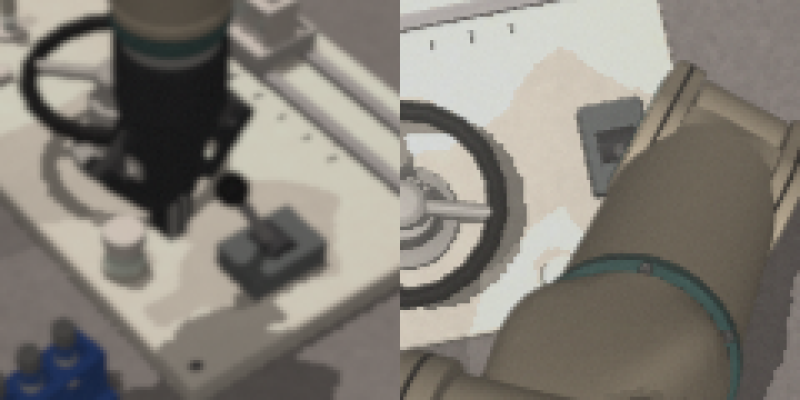

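>>> {"op": "arm_command", "data": {"series": [[0,0.49,0.0,0,0,0,0],[0,0.49,0.0,0,0,0,0],[0,0.49,0.1,0,0,0,0],[0,0.49,0.1,0,0,0,0],[0,0.49,0.1,0,0,0,0],[0,0.49,0.1,0,0,0,0],[0,0.49,0.1,0,0,0,0],[0,0.49,0.1,0,0,0,0],[0,0.49,0.1,0,0,0,0],[0,0.49,0.1,0,0,0,0],[0,0.49,0.1,0,0,0,0],[0,0.49,0.1,0,0,0,0],[0,0.49,0.1,0,0,0,0],[0,0.49,0.1,0,0,0,0],[0,0.49,0.1,0,0,0,0],[0,0.49,0.1,0,0,0,0],[0,0.49,0.1,0,0,0,0],[0,0.49,0.1,0,0,0,0],[0,0.49,0.1,0,0,0,0],[0,0.4,0.1,0,0,0,0]]}}

```text
clock: 18.28
eef_pos: [601.2, -102.9, 118.2]
tool_rot: [-1.036, 1.571, -2.392]
force: [-1.0, -0.1, -0.1]
width: 0.5
```

Run:
```python
from h import *
s=ctrl.read_state();print(s["eef_pos"].round(1),s["force"].round(2),s["clock"],s["qpos"].round(2))
ims=[]
for n in ("side","top"):
    im=ctrl.get_image(n);cv2.imwrite(f"pics/{n}12.png",im);ims.append(im)
a=cv2.resize(ims[0][200:320,300:420],(400,400),interpolation=3);b=cv2.resize(ims[1][180:300,300:420],(400,400),interpolation=3)
cv2.imwrite("pics/c12.png",np.hstack([a,b]))
```

```text
[ 601.2 -102.9  118.2] [-1.04 -0.11 -0.12] 18.2833 [-0.06  0.73  0.3   1.74 -0.3   0.72  0.61]
```

View pics/c12.png

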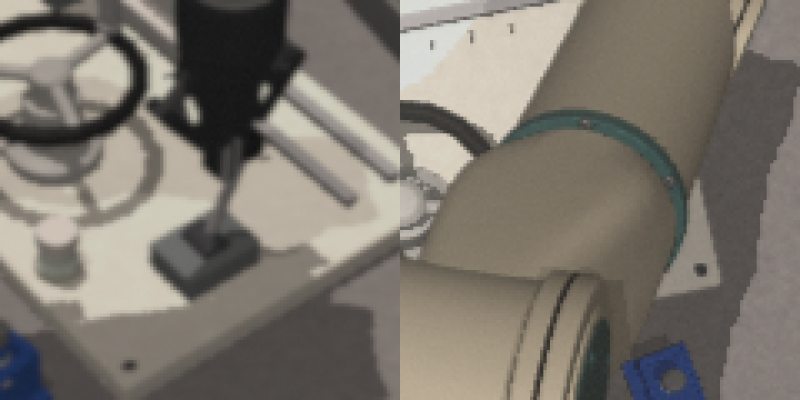

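>>> {"op": "arm_command", "data": {"series": [[0,0.2,0.04,0,0,0,0],[0,0.2,0.04,0,0,0,0],[0,0.2,0.04,0,0,0,0],[0,0,0,0,0,0,0]]}}

```text
clock: 18.72
eef_pos: [607.1, -101.7, 118.4]
tool_rot: [1.344, 1.57, -0.011]
force: [0.3, 0.0, -0.4]
width: -0.2
```

>>> {"op": "arm_command", "data": {"series": [[0,0.2,0.04,0,0,0,0],[0,0.2,0.04,0,0,0,0],[0,0,0,0,0,0,0]]}}

```text
clock: 18.97
eef_pos: [609.5, -101.3, 118.1]
tool_rot: [-1.785, 1.568, -3.141]
force: [-3.9, -0.6, 1.4]
width: -0.2
```

Run:
```python
from h import *
s=ctrl.read_state();print(s["eef_pos"].round(1),s["force"].round(2),s["clock"])
ims=[]
for n in ("side","wrist"):
    im=ctrl.get_image(n);cv2.imwrite(f"pics/{n}13.png",im);ims.append(im)
a=cv2.resize(ims[0][210:290,330:410],(400,400),interpolation=3);b=cv2.resize(ims[1][220:420,220:420],(400,400),interpolation=3)
cv2.imwrite("pics/c13.png",np.hstack([a,b]))
```

```text
[ 609.5 -101.3  118.1] [-3.89 -0.58  1.42] 18.9667
```

View pics/c13.png

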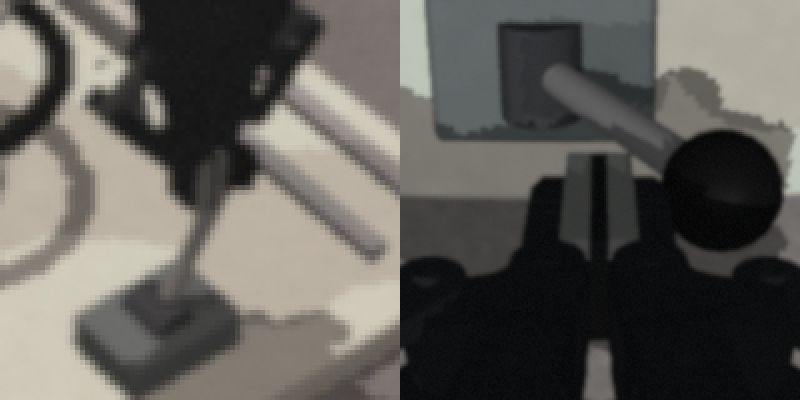

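>>> {"op": "arm_command", "data": {"series": [[0,0.2,0.04,0,0,0,0],[0,0.2,0.04,0,0,0,0],[0,0,0,0,0,0,0],[0,0,0,0,0,0,0]]}}

```text
clock: 19.4
eef_pos: [610.1, -101.2, 117.9]
tool_rot: [-1.815, 1.562, 3.111]
force: [-11.7, -0.8, 7.2]
width: 0.3
```

>>> {"op": "arm_command", "data": {"series": [[0,-0.5,-0.1,0,0,0,0],[0,-1.2,-0.26,0,0,0,0],[0,-1.5,-0.32,0,0,0,0],[0,-1.5,-0.32,0,0,0,0],[0,0,0,2.4,0,0,0],[0,0,0,2.4,0,0,0],[0,0,0,2.4,0,0,0],[0,0,0,2.4,0,0,0],[0,0,0,2.4,0,0,0],[0,-1.0,-2.5,0,0,0,0],[0,-1.0,-2.5,0,0,0,0],[0,-1.0,-2.5,0,0,0,0],[0,-1.0,-2.5,0,0,0,0],[0,-1.0,-2.5,0,0,0,0],[0,-1.0,-2.5,0,0,0,0],[0,-1.0,-2.5,0,0,0,0],[0,-1.0,-2.5,0,0,0,0],[0,0,0,0,0,0,0]]}}

```text
clock: 20.9
eef_pos: [485.6, -317.3, 239.3]
tool_rot: [0.076, 1.564, -1.288]
force: [-0.3, -1.0, -0.3]
width: 0.1
```

```bash
python3 polar.py top 14; python3 rot.py 14
python3 - <<'E'
from h import *
a=cv2.imread("pics/top14.png")[135:315,175:405];cv2.imwrite("pics/c14b.png",cv2.resize(a,(766,600),interpolation=3))
E
```

```text
[ 485.6 -317.3  239.3] [-0.33 -0.98 -0.26] 20.9
handle top 0.97 -0.984
handle spoke 1.23 -0.912
right spoke 0.7 -0.949
left spoke 1.12 -0.974
[((0.05363457280664363, 0.6069180418563169), 1.0165747367011175), ((0.3899974474265777, 0.622577819312613), 0.9986589346991644)]
```

View pics/c14b.png

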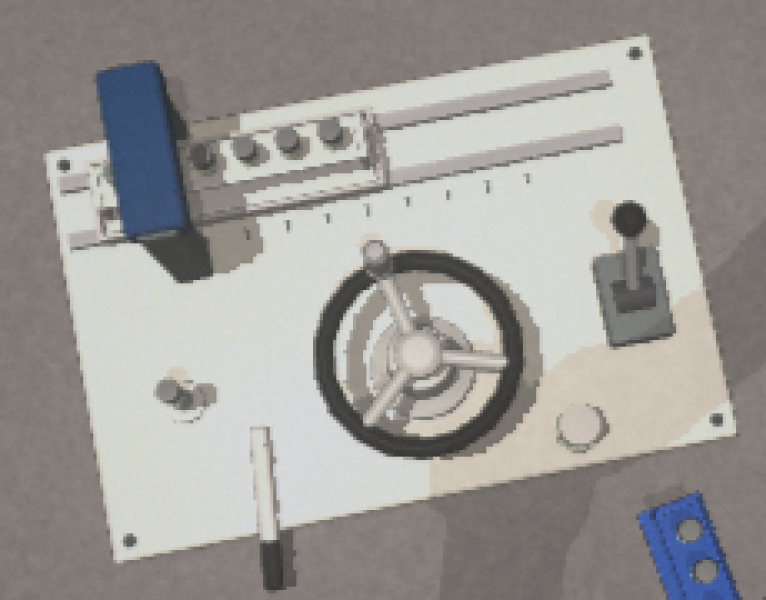

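View pics/side14.png

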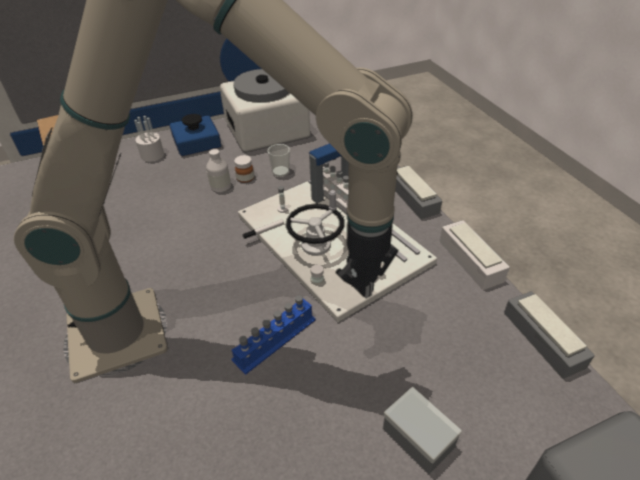

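Run:
```python
from h import *
print(back("top",(629/3.33+175-.35,219/3.333+135-.35),126).round(1))
s=ctrl.read_state();print(s["force"].round(2),s["clock"]); print(ctrl.finish_job())
```

```text
[634.9 -91.4 126. ]
[-0.17  0.84  0.33] 21.0
the job is handed in; nothing more can be done
None
```

I pushed the wheel clockwise through one full turn with the shut fingertips, then pushed the lock lever over until it hit its end stop. I backed the arm clear and handed the job in at 21 s.

- **Wheel:** Compared with the starting picture, the handle sits about 1° short of where it stood. The four image readings ranged from 0.7° to 1.2°, and the fingertip contact position agreed. It did not run past, and I left the last degree alone because the tray is only about 0.1 mm off. Turning the wheel took about 3 to 4 N.
- **Lever:** The push force rose from about 1 N to about 12 N while the fingertips stopped moving, so it was on the stop. The last picture puts the ball at (635, -91) mm, against an expected (632, -92) mm.
- **Surroundings:** The rack and tray had moved along together. In the last pictures the vial, spare tube, marker, bottles and blue look-alike stood as before. The arm touched nothing when I handed in.

No check failed.

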